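# Find the pump channel that grips the gauge right

### The arm

A 6-joint arm with a two-finger parallel gripper is mounted at the origin on the work surface. World frame = base frame: x ahead of the robot, y to its left, z up, the work surface at z = 0. Lengths are in m, angles in rad, forces in N, time in s.
With the tool pointing down it reaches from about 0.375 to 0.925 m from the base axis. Payload 5.7 kg.
Tool frame: the origin (TCP) lies between the finger pads; the fingertips stand 14 mm ahead of it and the grasp point (between the pads) lies 5 mm behind it; z points along the fingers, y is the line along which they close (so a half turn about z gives the same grasp; the last joint's range is limited). The gripper opens to 85 mm and grips with 20 to 120 N. Pads are 22 mm wide; open, the fingers measure 114 mm over their backs; the gripper's body (76 mm by 85 mm) begins 54 mm behind the grasp point. The pads swing forward as they close: fully open they stand 13 mm farther back than shut.
Start: joints at [-1.266, 0.359, 1.51, -0, 1.272, -0.115], TCP at [0.245, -0.548, 0.245] pointing down, gripper open.
Joint ranges: [-2.97, 2.97], [-1.01, 2.36], [0.21, 2.38], [-0.96, 4.11], [0.2, 2.71], [-2.98, 2.98]. Speed limits (rad/s): [2.39, 2.39, 3.14, 3.14, 3.14, 3.14].

### API

Orientations are given as a unit quaternion [w, x, y, z].
In Python, from workcell import arm gives the robot as it stands. The module is installed in compiled form; this text tells all that it offers.
- The arm moves only by the shell command python3 -m handwheel 'ROWS' [OPENING] [FORCE]. ROWS is JSON, one flat list of numbers, 6 for each row, row after row: the shift along the tool's x, y, z in cm, then the turn, a rotation vector about the tool's x, y, z in degrees. In form: [tx, ty, tz, rx, ry, rz, tx, ty, tz, rx, ry, rz, ...]. A call has 1 to 5 rows; each row is the pose to reach, as a shift and turn from the pose commanded when the call began, along the tool's axes at that moment; what a row does not reach only later rows make up. A row lasts 1/8 s, in which the tool goes at most 62.5 mm and 10.7 degrees, less where a joint would pass 70% of its speed; a pose out of reach is approached as far as the arm can. A call with a gripper value outside its range is refused whole. OPENING is the opening, from 0 (shut) to 1 (fully open), set as the call begins (- or left out, the last holds). The fingers move at their own pace and stop on an object; FORCE is the grip in N (left out, the last holds). Time passes only in rows, so rows that repeat a pose let the fingers close. It gives the time, the measured TCP pose, the force, the opening and the grip force at its end, in the units of the state.
- arm.get_state(): the state, without advancing time (a new reading comes with each control period).
- arm.grab_frame(name): name is "scene" or "top"; returns a dict with "color" (400x640x3 uint8, blue, green, red), "fx", "fy", "cx", "cy" (pixels), "R" (3x3) and "t" (3): a world point X has camera coordinates R X + t. Camera axes: x right, y down, z forward; pixel columns grow to the right and rows downward; lengths in m; the calibration is good to about 2 mm. A picture is of the moment at which its call begins. There is no depth.
- arm.hand_in(): hands the job in; it is judged then, once.
Trained networks look in the newest picture that a camera, given by its name, has taken for a name from the list of things; names that differ only in an ending like _2 or _b are one class to them, and where a whole thing is asked for, a point or a joint stands for the part that bears it (a point fixed in the world has none). Each returns a list of dicts, best first, with "p" (0 to 1); they miss things now and then, are a little off and sometimes report something else, mostly with a low value. They report only what shows in the picture. A call takes as long as a camera call.
- arm.find_in(camera, target): "location" ([x, y, z] in m, in the coordinates of the camera as it stood for that picture, good to about 4 mm: the middle of the surface that is visible of it).
- arm.masks_of(camera, target): "mask" (400x640 bool, what is visible of it).
- arm.place_of(camera, target): "location" ([x, y, z] in m, in the coordinates of the camera as it stood for that picture, good to about 4 mm: a listed point, or the origin of a listed thing).
The state is a dict: "time_s": time; "qpos": joint angles; "joint_velocities": joint speeds; "joint_torque": joint torques, N m; "position": TCP position; "tcp_rot": TCP orientation; "wrist_force": force on the tool from outside, world axes, zero at the start; "wrist_torque": the same for the moment, N m; "width": finger opening in m; "gripper_force": force on a finger pad.
Only numpy, scipy, OpenCV 4.12 (cv2) and the standard library are available. Lean on these libraries where they do the work, as an engineer would, in place of code of your own. Each camera call takes 0.05 s, during which the arm holds its last target. There are 200 camera calls.

### The job

The three channels of this peristaltic pump are sprung differently (one slack, one right, one much too stiff) and nobody noted which is which. Take the gauge out of its stand and, holding it upright, slide its blade gently down between roller and track; never force it, and if a channel is too stiff draw the gauge back out. Leave the gauge standing upright, let go, in the channel that grips it with a light, even drag, its nose about 15 mm past the tightest spot, and do not disturb the things around.

Things in the scene. Friction and masses are not known exactly. Their poses are not given: they have to be found in the camera images.
- gauge: Feeler gauge, the only hand tool: steel blade 6 mm thick (its x), 20 mm wide (y), 65 mm long with a full-round nose, under a black plastic handle. It stands upright, nose down, in the stand's slot. Origin: lowest point of the nose; z up along the blade. About 85 g; a half turn about z changes nothing.
- gauge_handle (a point): Middle of the gauge's handle, 90 mm above the nose: the place to grip, across the thickness. The handle is 12 mm thick (x), 36 mm wide (y), 50 mm tall.
- stand: Fixed grey block, 60 (x) by 70 (y) by 67 mm tall, with one upright slot 8 mm (x) by 22 mm (y) right through its middle; the gauge's handle rests on its top. Origin: centre of its underside.
- pump: Fixed three-channel peristaltic pump with a white drive housing at its +y end (y = 102 to 207 mm, 138 mm tall) and steel plates 140 mm tall at y = -96 and +96 mm. Between them six steel rollers, 28 mm in diameter, 166 mm long, lie around an axis along y at x = -45 mm, z = 95 mm; they are locked and rigid. Origin: on the underside below the middle channel, z up.
- roller (a point): The line of the one roller that faces the pads (+x), at the middle of its length: x = -3, z = 95 mm of the pump. A blade pressed on the pump here with more than 15 N is spoilt.
- pads (a point): Middle of the row of three white plastic track pads, at their flat faces at rest, 4 mm from the roller: they all look the same. Each is 34 mm wide (y), its flat face runs from 16 mm below this point to 8 mm above it, its rounded top ends 24 mm above it, and it is sprung towards the roller (-x): a 6 mm blade pushes it back 2 mm. Brackets with thumb screws stand up to 84 mm behind it (+x).
- channel1 (a point): Tightest spot of the first channel, at y = -48 mm, z = 95 mm of the pump: the point where the middle of the 6 mm blade's thickness and width should be, when it lies against the roller (3 mm from the roller). Axes as the pump's: x from roller to pad, y along the rotor, z up. Nose down, the blade goes in from above with its thickness along x.
- channel2 (a point): The same for the middle channel, y = 0 of the pump. Behind a seated blade the slack channel's pad presses with about 1 N, the right one's with 5 to 6 N, the stiff one's with about 20 N, and 0.5 N more per mm that the pad is pushed back further. Friction is 0.5 to 0.7 of the pressing force on each side of the blade that touches.
- channel3 (a point): The same for the third channel, y = +48 mm of the pump, next to the drive housing. In any channel, starting the round nose into the gap takes about twice the pad's pressing force: up to 12 N straight down in the right one, over 20 N in the stiff one.
- rack: Bystander: pale yellow vial rack with white-capped vials, 100 by 200 mm, 90 mm tall with vials. Origin under its centre.
- bottle: Bystander: clear bottle with a green cap, 60 mm diameter, 130 mm tall. Origin under its centre.
- tipbox: Bystander: light blue closed box 85 by 120 by 70 mm. Origin under its centre.

How it is judged:
On the way:
1. the gauge is drawn out of its stand (z of gauge in the frame of stand above 0.069 m), for 0.1 s.
At the end, for the whole second after the job is handed in: The gauge stands released and still, within 0.12 rad of upright, in one channel: nose within 9 mm sideways of the channel's site and 7 to 28 mm below it, pressed on the roller by the pad with 3 to 10 N, which only the right channel does (slack about 1 N, stiff about 20 N) (((horizontal distance between gauge and channel1 below 0.009 m and z of gauge in the frame of channel1 between -0.028 and -0.007 m) or (horizontal distance between gauge and channel2 below 0.009 m and z of gauge in the frame of channel2 between -0.028 and -0.007 m) or (horizontal distance between gauge and channel3 below 0.009 m and z of gauge in the frame of channel3 between -0.028 and -0.007 m)) and contact force between gauge and pump between 3 and 10 N and angle between gauge's own z axis and vertical below 0.12 rad and linear speed of gauge below 0.01 m/s); the robot touches nothing.
It fails at once if the gauge is forced: pressed on the pump with more than 15 N (contact force between gauge and pump above 15 N).
It fails at once if the robot pushes on the pump with more than 20 N (contact force between any of the fingers, the arm and pump above 20 N).
It fails at once if a bystander is moved more than 20 mm (distance of any of rack, bottle, tipbox from where it was at the start of the episode above 0.02 m).
It also fails if it takes over 69 s, if anything falls off the work surface, if the arm or the gripper's body presses on something with over 40 N, if the wrist force passes 120 N, or if a joint passes its speed limit or range.

## Working session

There is one attempt and no reset: what is moved stays moved. The work goes in short steps, Python scripts to look and compute and a shell command to move; the robot and the scene stay as the last step left them, time stands still between calls to the robot, and variables do not carry over. Pictures are saved under pics/ and viewed, at most 10 in all, crops included, and the job is handed in when it is done.

```bash
mkdir -p pics; cat > h.py <<'E'
from workcell import arm
import numpy as np, cv2
from scipy.spatial.transform import Rotation as Rn
def w(f,p): return np.array(f["R"]).T@(np.array(p)-np.array(f["t"]))
def px(f,X):
    c=np.array(f["R"])@np.array(X)+np.array(f["t"]); return np.round([f["fx"]*c[0]/c[2]+f["cx"],f["fy"]*c[1]/c[2]+f["cy"]],1)
def rot():
    q=arm.get_state()["tcp_rot"]; return Rn.from_quat([q[1],q[2],q[3],q[0]])
E
python3 - <<'E'
from h import *
np.set_printoptions(precision=4,suppress=True)
s=arm.get_state(); print(s["time_s"],s["position"],s["tcp_rot"],s["width"],s["wrist_force"])
for c in("scene","top"):
    f=arm.grab_frame(c); cv2.imwrite(f"pics/{c}0.png",f["color"])
    print(c,f["fx"],"cam",w(f,[0,0,0]))
    for n in("gauge","gauge_handle","stand","pump","roller","pads","channel1","channel2","channel3","rack","bottle","tipbox"):
        for r in arm.place_of(c,n)[:1]: X=w(f,r["location"]); print(n,round(r["p"],2),X,px(f,X))
E
```

```text
0.0 [ 0.2443 -0.5473  0.2445] [-0.0009  0.9781  0.2083 -0.0001] 0.08537121379273845 [-0.623  -1.0284  0.2688]
scene 509.2859121043508 cam [ 1.2741 -0.6772  0.8947]
gauge_handle 0.59 [ 0.4467 -0.2026  0.0942] [189.5 217.8]
pump 0.68 [0.5069 0.0934 0.0035] [294.6 195.4]
roller 0.57 [0.5049 0.0942 0.097 ] [292.4 167.7]
pads 0.71 [0.5091 0.095  0.0986] [293.7 167.6]
channel1 0.8 [0.5241 0.1375 0.0959] [308.6 163.1]
channel2 0.8 [0.5241 0.1375 0.0959] [308.6 163.1]
channel3 0.8 [0.5241 0.1375 0.0959] [308.6 163.1]
rack 0.56 [ 0.7926 -0.0838 -0.0017] [334.9 285.6]
bottle 0.64 [ 0.7257 -0.3342  0.0009] [233.3 341.7]
top 369.1411344928263 cam [0.4673 0.044  0.9334]
gauge 0.72 [ 0.4435 -0.204   0.0008] [428.6 265.1]
gauge_handle 0.43 [ 0.4449 -0.2039  0.09  ] [439.2 265.6]
stand 0.64 [ 0.4502 -0.2075 -0.0014] [429.6 262.3]
pump 0.61 [ 0.5042  0.0873 -0.0038] [311.2 238.8]
roller 0.65 [ 0.507   0.0912 -0.0031] [309.7 237.7]
pads 0.71 [ 0.7256 -0.3368 -0.002 ] [476.6 154.9]
channel1 0.83 [0.5237 0.1349 0.0976] [288.4 228.1]
channel2 0.83 [0.5237 0.1349 0.0976] [288.4 228.1]
channel3 0.83 [0.5237 0.1349 0.0976] [288.4 228.1]
rack 0.67 [ 0.7888 -0.0821  0.0021] [377.7 130.3]
bottle 0.66 [ 0.4448 -0.2042  0.0025] [428.8 264.6]
tipbox 0.81 [ 0.534   0.4355 -0.0028] [175.4 225.2]
```

```bash
python3 - <<'E'
from h import *
np.set_printoptions(precision=4,suppress=True)
for c in("scene","top"):
    f=arm.grab_frame(c)
    for n in("channel1","channel2","channel3","pads","roller","gauge_handle","gauge"):
        for r in arm.place_of(c,n)[:4]: X=w(f,r["location"]); print(c,n,round(r["p"],2),X,px(f,X))
    im=f["color"]; y,x=((90,150) if c=="scene" else (160,220))
    cv2.imwrite(f"pics/{c}c.png",cv2.resize(im[y:y+180,x:x+250],None,fx=3.2,fy=3.2,interpolation=cv2.INTER_CUBIC))
E
```

```text
scene channel1 0.95 [0.5024 0.0928 0.0953] [291.3 168.1]
scene channel1 0.92 [0.5214 0.1389 0.0949] [308.2 162.8]
scene channel1 0.69 [0.4893 0.0473 0.0927] [275.9 175.2]
scene channel1 0.15 [0.5337 0.4371 0.0004] [375.2 145. ]
scene channel2 0.95 [0.5024 0.0928 0.0953] [291.3 168.1]
scene channel2 0.92 [0.5214 0.1389 0.0949] [308.2 162.8]
scene channel2 0.69 [0.4893 0.0473 0.0927] [275.9 175.2]
scene channel2 0.15 [0.5337 0.4371 0.0004] [375.2 145. ]
scene channel3 0.95 [0.5024 0.0928 0.0953] [291.3 168.1]
scene channel3 0.92 [0.5214 0.1389 0.0949] [308.2 162.8]
scene channel3 0.69 [0.4893 0.0473 0.0927] [275.9 175.2]
scene channel3 0.15 [0.5337 0.4371 0.0004] [375.2 145. ]
scene pads 0.82 [0.5055 0.0946 0.0999] [292.6 166.8]
scene pads 0.26 [0.505  0.093  0.0031] [294.  195.3]
scene roller 0.86 [0.5071 0.0957 0.0969] [293.4 167.7]
scene gauge_handle 0.74 [ 0.4496 -0.2038  0.0932] [190.  218.9]
top channel1 0.87 [0.5248 0.1366 0.0982] [287.6 227.6]
top channel1 0.74 [0.4887 0.0437 0.0942] [328.5 244.3]
top channel1 0.58 [0.5065 0.0922 0.0943] [307.1 236. ]
top channel2 0.87 [0.5248 0.1366 0.0982] [287.6 227.6]
top channel2 0.74 [0.4887 0.0437 0.0942] [328.5 244.3]
top channel2 0.58 [0.5065 0.0922 0.0943] [307.1 236. ]
top channel3 0.87 [0.5248 0.1366 0.0982] [287.6 227.6]
top channel3 0.74 [0.4887 0.0437 0.0942] [328.5 244.3]
top channel3 0.58 [0.5065 0.0922 0.0943] [307.1 236. ]
top roller 0.86 [0.5039 0.0908 0.0956] [307.7 237.1]
top gauge_handle 0.65 [ 0.4456 -0.206   0.0895] [440.1 265.3]
top gauge 0.43 [ 0.4445 -0.2044  0.0025] [428.9 264.7]
top gauge 0.28 [ 0.7272 -0.3384 -0.0034] [476.9 154.5]
```

View pics/scene0.png

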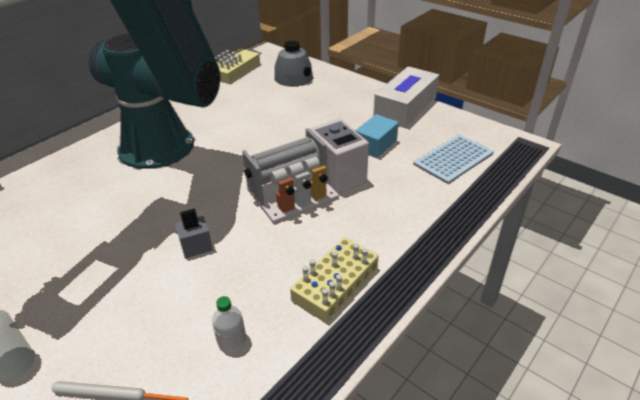

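View pics/topc.png

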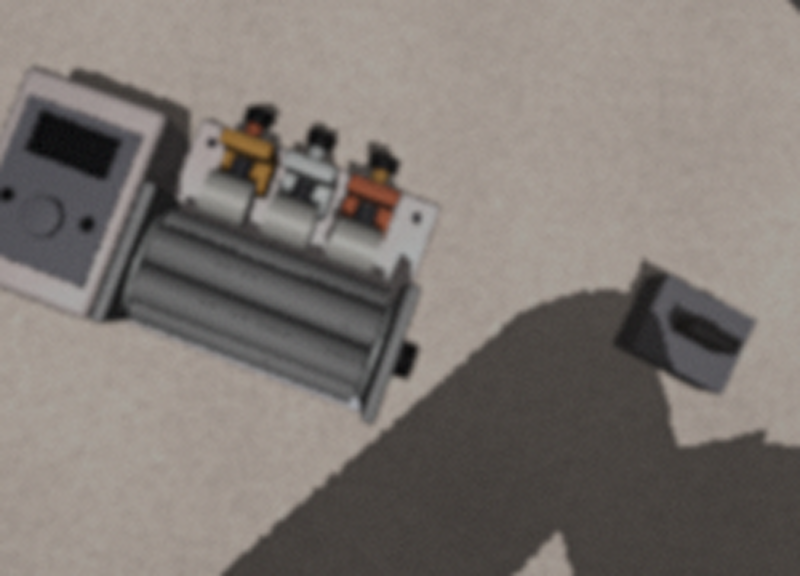

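The scene view shows the stand with the gauge at about (190,225), the pump at about (300,170), the rack at about (335,280) and the bottle at about (230,325). In the top view the pump is yawed about -20°, its housing is to the left, and the gauge handle is turned similarly. I'll refine both yaws.

```bash
python3 - <<'E'
from h import *
np.set_printoptions(precision=4,suppress=True)
A=[[],[],[]];G=[]
for k in range(5):
  for c in("scene","top"):
    f=arm.grab_frame(c)
    for r in arm.place_of(c,"channel1"):
        X=w(f,r["location"])
        if r["p"]>.4 and .08<X[2]<.11:
            i=int(round((X[1]-.0455)/.0457)); 
            if 0<=i<3: A[i].append(X)
    for r in arm.place_of(c,"gauge_handle"):
        X=w(f,r["location"])
        if abs(X[1]+.204)<.015 and abs(X[2]-.09)<.02: G.append(X)
for a in A: print(len(a),np.mean(a,0),np.std(a,0))
print(len(G),np.mean(G,0),np.std(G,0))
for n in("stand","gauge","gauge_handle","pump"):
    for r in arm.masks_of("top",n)[:2]:
        m=r["mask"].astype(np.uint8); p=cv2.findNonZero(m); print(n,r["p"],m.sum(),cv2.minAreaRect(p))
# handle edge orientation from dark pixels
im=f["color"][255:275,425:455].max(2); 
m=(im<45).astype(np.uint8); p=cv2.findNonZero(m); print(m.sum(),cv2.minAreaRect(p)); print(im)
E
```

```text
10 [0.4899 0.047  0.0944] [0.0016 0.0016 0.0017]
9 [0.5045 0.0925 0.0944] [0.0013 0.0014 0.0015]
9 [0.5228 0.1377 0.0974] [0.0011 0.0036 0.0021]
10 [ 0.4463 -0.2047  0.0931] [0.0016 0.002  0.0012]
stand 0.87 854 ((434.0000305175781, 263.5), (37.11872863769531, 27.72724151611328), 26.56505012512207)
stand 0.68 3520 ((379.87701416015625, 124.57808685302734), (46.33552169799805, 81.699462890625), 88.56790161132812)
gauge 0.5 173 ((440.4000244140625, 263.70001220703125), (23.702320098876953, 8.049844741821289), 26.56505012512207)
gauge_handle 0.61 140 ((440.4000244140625, 264.20001220703125), (21.466251373291016, 7.155416965484619), 26.56505012512207)
pump 0.64 8082 ((285.2010192871094, 234.65084838867188), (147.45201110839844, 71.90059661865234), 20.272686004638672)
156 ((11.056867599487305, 8.938840866088867), (15.84284496307373, 25.70987892150879), 76.60750579833984)
[[ 95  95  95  95  91  75  65  73  85  88  94  95  93  95  95  91  92  94
   93  93  94 104 119 136 148 157 158 164 162 162]
 [ 94  95  96  90  78  64  52  57  67  76  85  91  95  93  96  93  94  94
   92  92  92  94  98 
[... 1579 characters left out ...]
 94  87  82  71  59  50
   43  40  38  39  38  35  39  63 103 140 161 164]
 [ 42  44  47  65  86  96  95  92  93  93  94  96  94  94  92  88  82  74
   70  64  59  57  52  54  58  83 123 154 162 163]
 [ 40  41  46  57  79  91  96  93  95  94  94  92  93  94  94  94  92  93
   89  85  84  81  78  76  81 105 139 160 163 163]
 [ 37  40  43  47  67  87  94  95  93  93  92  94  93  93  95  92  93  96
   91  92  93  91  90  90  96 121 149 161 163 162]
 [ 34  38  39  42  57  77  91  95  95  94  96  94  94  92  94  93  94  92
   93  92  92  93  92  95 106 138 158 161 161 162]
 [ 48  42  40  36  47  68  88  94  97  96  95  95  93  93  92  93  94  93
   93  91  93  93  91  99 122 147 161 159 160 158]]
```

```bash
python3 -m handwheel '[5,-4,0,0,0,-8.8,11,-8,0,0,0,-17.6,17,-12,0,0,0,-26.4,22,-16,0,0,0,-35.2,28,-20,0,0,0,-44]' 1 40
```

```text
time_s: 4.42
position: [0.4029, -0.2766, 0.2456]
tcp_rot: [0.0, 0.828, 0.561, 0.0]
wrist_force: [0.5, -0.1, 0.5]
width: 0.0852
gripper_force: 0.0
```

```bash
python3 -m handwheel '[4.5,0.7,2,0,0,3,8.3,1.3,4,0,0,6,8.3,1.3,8,0,0,6,8.3,1.3,12,0,0,6,8.3,1.3,15.2,0,0,6]' 1 20 && python3 - <<'E'
from h import *
f=arm.grab_frame("scene"); cv2.imwrite("pics/s1.png",cv2.resize(f["color"][150:270,120:280],None,fx=5,fy=5,interpolation=cv2.INTER_CUBIC))
print(px(f,[.446,-.2045,.092]))
E
```

```text
time_s: 5.05
position: [0.4452, -0.2058, 0.0921]
tcp_rot: [-0.0, 0.857, 0.516, -0.0]
wrist_force: [0.8, -0.7, -0.0]
width: 0.085
gripper_force: 0.0
[188.9 218.8]
```

View pics/s1.png

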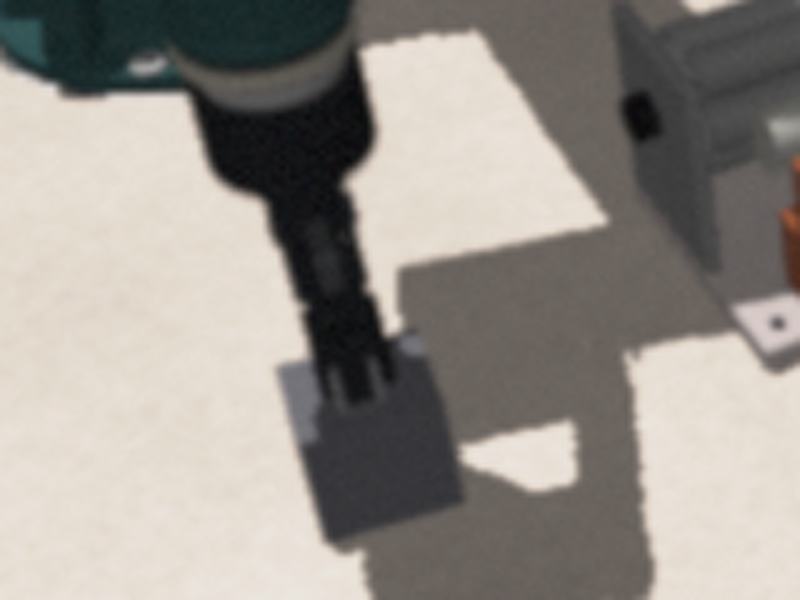

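The fingers straddle the handle over the stand (crop about (350,370)), so I'm closing gently.

```bash
python3 -m handwheel '[0,0,0,0,0,0,0,0,0,0,0,0,0,0,0,0,0,0,0,0,0,0,0,0,0,0,0,0,0,0]' 0 20; python3 -m handwheel '[0,0,0,0,0,0,0,0,0,0,0,0]' 0 20
```

```text
time_s: 5.72
position: [0.4464, -0.2069, 0.0942]
tcp_rot: [0.001, 0.857, 0.515, 0.001]
wrist_force: [1.2, -1.3, 5.6]
width: 0.0118
gripper_force: 25.5
time_s: 5.98
position: [0.4464, -0.2069, 0.0942]
tcp_rot: [0.001, 0.857, 0.515, 0.001]
wrist_force: [0.5, -1.8, 7.7]
width: 0.0119
gripper_force: 25.8
```

```bash
python3 -m handwheel '[0,0,-1,0,0,0,0,0,-4,0,0,0,0,0,-9,0,0,0,0,0,-14,0,0,0,0,0,-18,0,0,0]' 0 45; python3 -m handwheel '[0,0,0,0,0,0,0,0,0,0,0,0]'; python3 - <<'E'
from h import *
f=arm.grab_frame("scene"); s=arm.get_state(); R=rot().as_matrix(); print(s["position"],R,s["wrist_force"],s["qpos"])
ch=np.array([.5055,.0924,0]); 
for n,X in(("grip",s["position"]),("nose",np.array(s["position"])-[0,0,.0922])): print(n,px(f,X))
cv2.imwrite("pics/s2.png",cv2.resize(f["color"][90:270,110:350],None,fx=3.3,fy=3.3,interpolation=cv2.INTER_CUBIC))
E
```

```text
time_s: 6.6
position: [0.4443, -0.2055, 0.2754]
tcp_rot: [-0.0, 0.857, 0.515, -0.0]
wrist_force: [0.0, -0.6, -1.0]
width: 0.0116
gripper_force: 45.7
time_s: 6.85
position: [0.444, -0.2054, 0.2726]
tcp_rot: [-0.001, 0.857, 0.515, -0.001]
wrist_force: [0.3, 0.7, -1.0]
width: 0.0111
gripper_force: 45.8
[ 0.44386584 -0.2052768   0.27200069] [[ 4.68657160e-01  8.83375227e-01 -2.94540557e-03]
 [ 8.83380067e-01 -4.68653191e-01  1.96030091e-03]
 [ 3.51307542e-04 -3.52062162e-03 -9.99993741e-01]] [ 1.0884513  -0.89452696 -1.50579485] [-5.74572618e-01  1.74017359e-01  1.70294670e+00  4.68986858e-05
  1.26816642e+00 -8.68172120e-02]
grip [172.3 156.2]
nose [180.8 189.7]
```

View pics/s2.png

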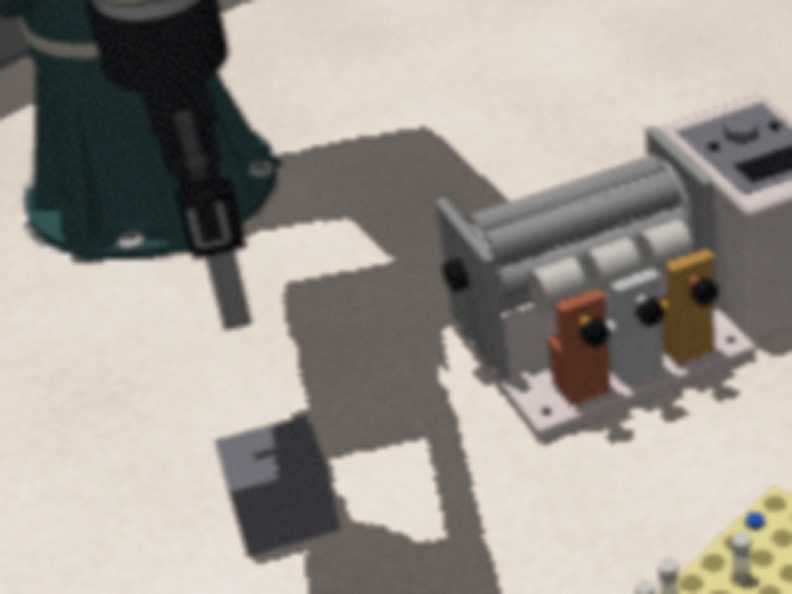

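The gauge hangs upright with its nose at about (181,189), as predicted. Next I'm moving above the middle channel.

```bash
python3 -m handwheel '[5.8,-1.7,0,0,0,-1.5,11.6,-3.4,0,0,0,-3,17.5,-5.1,0,0,0,-5,23.3,-6.8,0,0,0,-6.5,29.1,-8.5,0,0,0,-7.9]' 0 45; python3 -m handwheel '[0,0,0,0,0,0,0,0,0,0,0,0]'; python3 - <<'E'
from h import *
np.set_printoptions(precision=4,suppress=True)
R=rot().as_matrix(); s=arm.get_state();print(np.degrees(np.arctan2(R[1,1],R[0,1])),s["position"],s["wrist_force"])
B=[]
for k in range(3):
  for c in ("scene","top"):
    f=arm.grab_frame(c)
    for r in arm.place_of(c,"gauge")[:1]+arm.place_of(c,"gauge_handle")[:1]: print(c,w(f,r["location"]),r["p"])
f=arm.grab_frame("scene");cv2.imwrite("pics/s3.png",cv2.resize(f["color"][90:220,220:380],None,fx=4.5,fy=4.5,interpolation=cv2.INTER_CUBIC))
E
```

```text
time_s: 7.52
position: [0.5053, 0.0926, 0.2715]
tcp_rot: [-0.001, 0.819, 0.574, -0.002]
wrist_force: [0.4, -0.6, -1.6]
width: 0.0112
gripper_force: 45.7
time_s: 7.78
position: [0.5053, 0.0906, 0.2718]
tcp_rot: [-0.001, 0.819, 0.574, -0.002]
wrist_force: [0.2, -0.2, -0.1]
width: 0.0115
gripper_force: 45.8
-19.986085627858554 [0.5053 0.0906 0.2718] [ 0.2271 -0.2221 -0.0771]
scene [0.5035 0.0923 0.1832] 0.56
scene [0.5048 0.0912 0.2698] 0.85
top [0.492  0.0439 0.0947] 0.58
top [ 0.7239 -0.3374 -0.0046] 0.33
scene [0.5046 0.0901 0.1864] 0.76
scene [0.5089 0.0924 0.269 ] 0.87
top [0.4901 0.0457 0.0926] 0.26
scene [0.5082 0.0965 0.1847] 0.75
scene [0.5095 0.0923 0.2727] 0.86
```

View pics/s3.png

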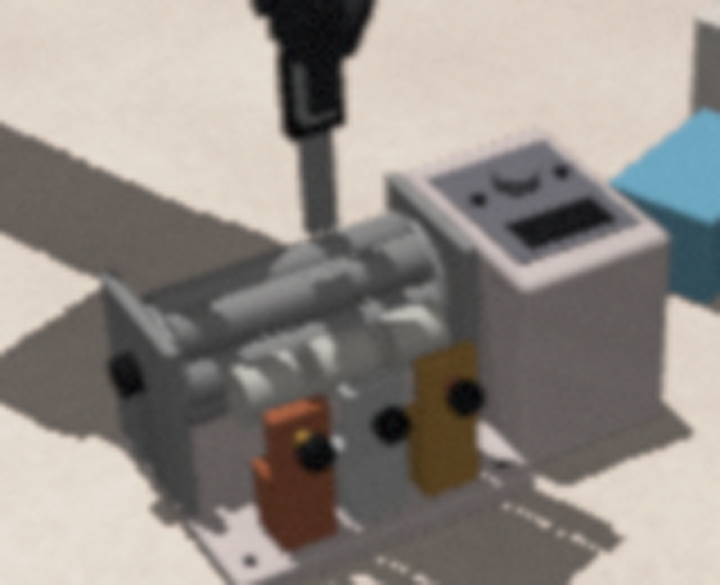

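The nose hangs at about (291,141) above the middle of the pump. I'm lowering to just above the gap.

```bash
python3 -m handwheel '[0,0,2.5,0,0,0,0,0,4.5,0,0,0,0,0,5.5,0,0,0,0,0,6.2,0,0,0,0,0,6.2,0,0,0]'; python3 -m handwheel '[0,0,0.2,0,0,0,0,0,0.4,0,0,0,0,0,0.4,0,0,0]'
```

```text
time_s: 9.35
position: [0.5065, 0.0908, 0.2113]
tcp_rot: [-0.0, 0.819, 0.573, -0.0]
wrist_force: [-0.8, 0.3, -0.8]
width: 0.0115
gripper_force: 45.7
time_s: 9.72
position: [0.5066, 0.0908, 0.2074]
tcp_rot: [-0.0, 0.819, 0.573, 0.0]
wrist_force: [0.4, -0.3, -1.1]
width: 0.0116
gripper_force: 45.7
```

```bash
python3 -m handwheel '[0,0,0.2,0,0,0,0,0,0.3,0,0,0,0,0,0.4,0,0,0,0,0,0.4,0,0,0]'; python3 -m handwheel '[0,0,0.1,0,0,0,0,0,0.2,0,0,0,0,0,0.2,0,0,0]'
```

```text
time_s: 10.22
position: [0.5064, 0.0907, 0.2032]
tcp_rot: [-0.0, 0.819, 0.573, -0.0]
wrist_force: [-0.8, 0.1, -1.7]
width: 0.0114
gripper_force: 45.7
time_s: 10.6
position: [0.5064, 0.0908, 0.2012]
tcp_rot: [-0.0, 0.819, 0.573, -0.0]
wrist_force: [-0.1, 0.1, -0.5]
width: 0.0111
gripper_force: 45.7
```

```bash
python3 -m handwheel '[0,0,0.1,0,0,0,0,0,0.15,0,0,0,0,0,0.15,0,0,0]';  python3 -m handwheel '[0,0,0.1,0,0,0,0,0,0.1,0,0,0]'
```

```text
time_s: 10.98
position: [0.5062, 0.0908, 0.1997]
tcp_rot: [-0.0, 0.819, 0.573, -0.0]
wrist_force: [-0.6, -0.2, 0.0]
width: 0.0114
gripper_force: 45.9
time_s: 11.22
position: [0.506, 0.0909, 0.1987]
tcp_rot: [-0.0, 0.819, 0.573, -0.0]
wrist_force: [-2.8, 1.1, 1.6]
width: 0.0114
gripper_force: 46.1
```

```bash
python3 -m handwheel '[0,-0.15,0,0,0,0,0,-0.15,0,0,0,0]';  python3 -m handwheel '[0,0,0.1,0,0,0,0,0,0.1,0,0,0]'; python3 -m handwheel '[0,0,0.1,0,0,0,0,0,0.1,0,0,0]'
```

```text
time_s: 11.48
position: [0.5056, 0.0912, 0.1989]
tcp_rot: [0.0, 0.819, 0.573, 0.0]
wrist_force: [-0.5, 0.1, -0.9]
width: 0.0117
gripper_force: 45.6
time_s: 11.72
position: [0.5053, 0.0912, 0.1978]
tcp_rot: [0.0, 0.819, 0.573, 0.0]
wrist_force: [-1.0, 0.4, -0.2]
width: 0.0111
gripper_force: 45.7
time_s: 11.98
position: [0.5051, 0.0913, 0.1967]
tcp_rot: [-0.0, 0.819, 0.573, -0.0]
wrist_force: [-0.8, -0.6, -1.3]
width: 0.0114
gripper_force: 45.8
```

```bash
python3 -m handwheel '[0,0,0.1,0,0,0,0,0,0.1,0,0,0]';  python3 -m handwheel '[0,0,0.1,0,0,0,0,0,0.1,0,0,0]'; python3 -m handwheel '[0,0,0.05,0,0,0,0,0,0.1,0,0,0,0,0,0.1,0,0,0]'
```

```text
time_s: 12.22
position: [0.5049, 0.0913, 0.1957]
tcp_rot: [-0.0, 0.819, 0.573, -0.0]
wrist_force: [-0.6, 0.7, -1.4]
width: 0.0117
gripper_force: 45.9
time_s: 12.48
position: [0.5049, 0.0913, 0.1947]
tcp_rot: [-0.0, 0.819, 0.573, -0.0]
wrist_force: [-1.6, 0.3, -1.1]
width: 0.0116
gripper_force: 45.9
time_s: 12.85
position: [0.5049, 0.0913, 0.1937]
tcp_rot: [-0.0, 0.819, 0.573, -0.0]
wrist_force: [-0.5, 0.6, -1.3]
width: 0.0115
gripper_force: 45.9
```

```bash
for i in 1; do python3 -m handwheel '[0,0,0.1,0,0,0,0,0,0.1,0,0,0]';  python3 -m handwheel '[0,0,0.1,0,0,0,0,0,0.1,0,0,0]'; python3 -m handwheel '[0,0,0.05,0,0,0,0,0,0.1,0,0,0,0,0,0.1,0,0,0]'; done | grep -E "pos|wrist"
```

```text
position: [0.5049, 0.0913, 0.1926]
wrist_force: [-2.4, 0.9, -0.0]
position: [0.5049, 0.0913, 0.1918]
wrist_force: [-2.7, 1.9, 0.9]
position: [0.5053, 0.0913, 0.1909]
wrist_force: [-3.6, 0.7, 3.1]
```

```bash
(python3 -m handwheel '[0,-0.1,0,0,0,0,0,-0.1,0,0,0,0]'; python3 -m handwheel '[0,0,0.05,0,0,0,0,0,0.05,0,0,0]';  python3 -m handwheel '[0,0,0.05,0,0,0,0,0,0.05,0,0,0]') | grep -E "pos|wrist"
```

```text
position: [0.5049, 0.0915, 0.191]
wrist_force: [-0.6, -0.2, -0.1]
position: [0.5049, 0.0915, 0.1908]
wrist_force: [-1.7, -0.3, 4.5]
position: [0.5051, 0.0915, 0.1904]
wrist_force: [-1.7, -0.9, 6.3]
```

```bash
(python3 -m handwheel '[0,0,0.05,0,0,0,0,0,0.05,0,0,0]') | grep -E "pos|wrist"
```

```text
position: [0.5052, 0.0915, 0.1899]
wrist_force: [-0.7, -0.6, 6.0]
```

```bash
(python3 -m handwheel '[0,0,0.05,0,0,0,0,0,0.05,0,0,0]') | grep -E "pos|wrist"
```

```text
position: [0.5053, 0.0916, 0.1894]
wrist_force: [-0.6, -0.5, 5.0]
```

```bash
(python3 -m handwheel '[0,0,0.05,0,0,0,0,0,0.05,0,0,0]';python3 -m handwheel '[0,0,0.05,0,0,0,0,0,0.05,0,0,0]') | grep -E "pos|wrist"
```

```text
position: [0.5054, 0.0916, 0.189]
wrist_force: [0.5, -0.4, 5.1]
position: [0.5056, 0.0916, 0.1885]
wrist_force: [-0.3, 0.3, 5.6]
```

```bash
(python3 -m handwheel '[0,0,0.05,0,0,0,0,0,0.1,0,0,0]';python3 -m handwheel '[0,0,0.05,0,0,0,0,0,0.1,0,0,0]') | grep -E "pos|wrist"
```

```text
position: [0.5058, 0.0916, 0.1877]
wrist_force: [-0.1, 0.0, 6.5]
position: [0.5059, 0.0916, 0.1867]
wrist_force: [0.9, 0.4, 6.3]
```

About 7 N of steady drag is what the right channel should give, so I'm continuing down slowly.

```bash
(python3 -m handwheel '[0,0,0.1,0,0,0,0,0,0.2,0,0,0,0,0,0.3,0,0,0]';python3 -m handwheel '[0,0,0.1,0,0,0,0,0,0.2,0,0,0,0,0,0.3,0,0,0]') | grep -E "pos|wrist"
```

```text
position: [0.5061, 0.0916, 0.1836]
wrist_force: [1.0, -0.9, 5.4]
position: [0.5061, 0.0915, 0.1806]
wrist_force: [2.4, -1.1, 4.6]
```

```bash
(python3 -m handwheel '[0,0.07,0.1,0,0,0,0,0.07,0.2,0,0,0,0,0.07,0.3,0,0,0]';python3 -m handwheel '[0,0,0.1,0,0,0,0,0,0.2,0,0,0,0,0,0.3,0,0,0]') | grep -E "pos|wrist|rot"
```

```text
position: [0.5062, 0.0913, 0.1773]
tcp_rot: [0.001, 0.819, 0.573, 0.001]
wrist_force: [2.3, -0.9, 5.7]
position: [0.5061, 0.0913, 0.1743]
tcp_rot: [0.001, 0.819, 0.573, 0.001]
wrist_force: [1.6, -0.4, 6.1]
```

```bash
(python3 -m handwheel '[0,0,0.1,0,0,0,0,0,0.2,0,0,0,0,0,0.25,0,0,0,0,0,0.25,0,0,0]') | grep -E "pos|wrist|rot"
```

```text
position: [0.5061, 0.0913, 0.1717]
tcp_rot: [0.001, 0.819, 0.573, 0.001]
wrist_force: [2.4, -1.0, 4.6]
```

```bash
(python3 -m handwheel '[0,0.05,-0.05,0,0,0,0,0.1,-0.12,0,0,0,0,0.1,-0.12,0,0,0]';python3 -m handwheel '[0,0,0,0,0,0,0,0,0,0,0,0,0,0,0,0,0,0,0,0,0,0,0,0]' 0.4) | grep -vE "rot"
```

```text
time_s: 18.35
position: [0.5061, 0.0911, 0.1719]
wrist_force: [5.7, -0.3, -4.4]
width: 0.0113
gripper_force: 45.0
time_s: 18.85
position: [0.5054, 0.0911, 0.1724]
wrist_force: [-0.9, -0.2, 0.5]
width: 0.0342
gripper_force: 0.0
```

```bash
python3 -m handwheel '[0,0,-1,0,0,0,0,0,-3,0,0,0,0,0,-7,0,0,0,0,0,-12,0,0,0,0,0,-12,0,0,0]' | grep -E "pos|wrist|time"; python3 - <<'E'
from h import *
np.set_printoptions(precision=4,suppress=True)
for k in range(2):
  f=arm.grab_frame("scene")
  for n in("gauge","gauge_handle"):
    for r in arm.place_of("scene",n)[:1]: print(n,w(f,r["location"]),r["p"])
for z in(.0795,.1445,.195): print(px(f,[.5058,.0915,z]))
cv2.imwrite("pics/s4.png",cv2.resize(f["color"][90:220,220:380],None,fx=4.5,fy=4.5,interpolation=cv2.INTER_CUBIC))
E
```

```text
time_s: 19.48
position: [0.5086, 0.0912, 0.2975]
wrist_force: [0.7, -0.1, -0.4]
gauge [0.5071 0.0947 0.0846] 0.82
gauge_handle [0.5059 0.0963 0.1705] 0.86
gauge [0.5066 0.0966 0.083 ] 0.56
gauge_handle [0.5053 0.0928 0.1704] 0.83
[292.3 173.6]
[290.9 153.4]
[289.7 136.9]
```

View pics/s4.png

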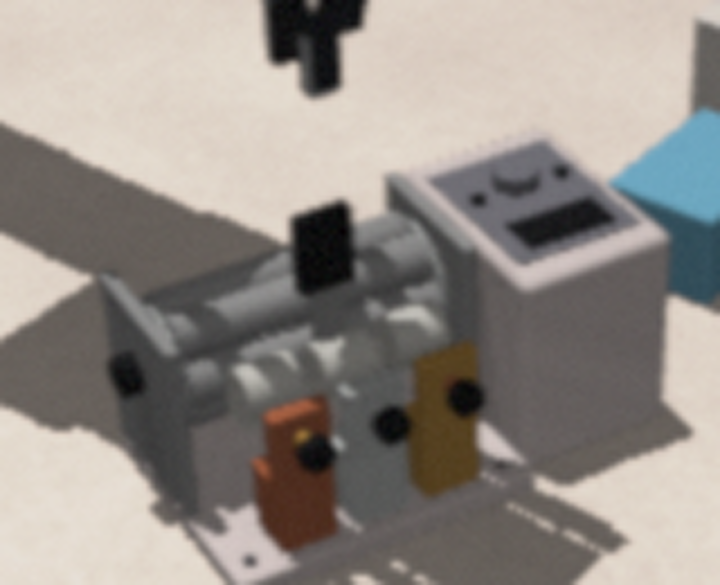

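The gauge stands upright in the middle channel, handle at about (291,145), with the fingers clear. Handing in.

```bash
python3 -c "
from workcell import arm
print(arm.hand_in())"
```

```text
the job is handed in; nothing more can be done
None
```

The gauge stands released and upright in the middle channel, nose about 15 mm past the tightest spot by my estimate. That channel gripped it with a steady 6–7 N drag, as the right one should, so I did not try the other two. The job is handed in, and the hand-in returned no verdict.

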